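# Scoop the bearing balls into the round dish

### The job

Take the scoop by its handle, scoop the three steel balls up out of the blue pan against its sloping end, and tip all three into the round aluminium dish (not the square tin or the small cup), without touching the balls with the gripper. Then put the scoop back in the pan, flat on its floor, and let go.

Things in the scene. Friction and masses are not known exactly. Their poses are not given: they have to be found in the camera images.
- scoop: aluminium shovel, 200 g, flat in the pan. Origin: centre of underside; z up; open lip towards its -x. Floor 90 (x) x 96 (y) x 2 mm, lip at x=-45. Side walls 28 high from x=-38, cross wall at x=+23, 32 high; balls ride before it. Black upright handle at x=+36, y=0: 18 (x) x 26 (y), top z=118; grip from above across its 18 mm (closing along x) at z 90-100. Lip down tips out
- pan: fixed blue metal pan, 260 (x) x 124 (y) mm, walls 32 high, 4 thick at both sides and at +x. Origin: centre of underside, z up. Inner floor at z=3, flat from x=-92 to +126; at x=-92 it turns up into a 50 degree slope rising to z=41 at x=-124 (the sloping end). 116 mm clear width. The scoop starts at about x=+70 with its x axis along the pan's, 10 mm free at each side
- dish: loose round open aluminium dish, 0.6 kg, 140 mm across the rim (132 at the base), 50 high, wall and base 4 mm. Origin: centre of underside, z up. A square tin of like size (130 mm), which may have swapped places with it, and a narrow cup (64 mm) stand by: not the target
- ball_a: one of three solid steel balls, 22 mm in diameter, 44 g, lying on the pan's floor between the scoop's lip and the sloping end. Origin at its centre. It rolls on slopes above roughly 10 degrees, so it stays on a level scoop moved calmly
- ball_b: one of three solid steel balls, 22 mm in diameter, 44 g, lying on the pan's floor between the scoop's lip and the sloping end. Origin at its centre. It rolls on slopes above roughly 10 degrees, so it stays on a level scoop moved calmly
- ball_c: one of three solid steel balls, 22 mm in diameter, 44 g, lying on the pan's floor between the scoop's lip and the sloping end. Origin at its centre. It rolls on slopes above roughly 10 degrees, so it stays on a level scoop moved calmly
Not all that is in view belongs to the job. Leave any green, red or turquoise look-alike of the scoop alone.

How it is judged (in metres and radians):
On the way:
1. a ball has been lifted in the scoop, 60 mm or more above the bench (((x of ball_a in the frame of scoop between -0.045 and 0.025 m and y of ball_a in the frame of scoop between -0.048 and 0.048 m and z of ball_a in the frame of scoop between 0 and 0.035 m and height (world z) of ball_a above 0.06 m) or (x of ball_b in the frame of scoop between -0.045 and 0.025 m and y of ball_b in the frame of scoop between -0.048 and 0.048 m and z of ball_b in the frame of scoop between 0 and 0.035 m and height (world z) of ball_b above 0.06 m) or (x of ball_c in the frame of scoop between -0.045 and 0.025 m and y of ball_c in the frame of scoop between -0.048 and 0.048 m and z of ball_c in the frame of scoop between 0 and 0.035 m and height (world z) of ball_c above 0.06 m))), for 0.2 s.
At the end, for the whole second after the job is handed in: All three balls lie inside the round dish (centres within 62 mm of its axis and below its rim); the scoop stands in the pan, flat on its floor (within 10 degrees, underside less than 15 mm above the bench, within 100 mm along and 30 mm across of the pan's centre), released and at rest (horizontal distance between each of ball_a, ball_b, ball_c and dish below 0.062 m and z of ball_a in the frame of dish between 0 and 0.045 m and z of ball_b in the frame of dish between 0 and 0.045 m and z of ball_c in the frame of dish between 0 and 0.045 m and angle between scoop's own z axis and vertical below 0.17 rad and height (world z) of scoop below 0.015 m and x of scoop in the frame of pan between -0.1 and 0.1 m and y of scoop in the frame of pan between -0.03 and 0.03 m and linear speed of scoop below 0.03 m/s); the robot touches nothing.
It fails at once if the gripper or arm touches a ball (contact force between any of the fingers, the arm and ball_a above 0.3 N or contact force between any of the fingers, the arm and ball_b above 0.3 N or contact force between any of the fingers, the arm and ball_c above 0.3 N).
It also fails if it takes over 67 s, if anything falls off the work surface, if the arm or the gripper's body presses on something with over 40 N, if the wrist force passes 120 N, or if a joint passes its speed limit or range.

### The arm

A 7-joint arm with a two-finger parallel gripper is mounted at the origin on the work surface. World frame = base frame: x ahead of the robot, y to its left, z up, the work surface at z = 0. Lengths are in mm, angles in rad, forces in N, time in s.
With the tool pointing down it reaches from about 400 to 900 mm from the base axis. Payload 5.6 kg.
Tool frame: the origin (TCP) lies midway between the tips of the shut fingers; the grasp point (between the pads) lies 19 mm behind it; z points along the fingers, y is the line along which they close (so a half turn about z gives the same grasp; the last joint's range is limited). The gripper opens to 92 mm and grips with 3 to 60 N. Pads are 20 mm wide; open, the fingers measure 128 mm over their backs; the gripper's body (75 mm by 189 mm) begins 69 mm behind the grasp point.
Start: joints at [1.219, 0.468, -0.012, 1.603, 0.006, 1.071, -0.056], TCP at [197.504, -619.275, 214.592] pointing down, gripper open.
Joint ranges: [-2.53, 2.53], [-0.31, 2.02], [-1.57, 1.55], [0.28, 2.44], [-1.29, 4.43], [0.15, 1.84], [-2.92, 2.92]. Speed limits (rad/s): [2.57, 2.57, 3.14, 3.14, 3.14, 3.14, 3.14].

### API

Orientations are given as a rotation vector (axis times angle).
In Python, from cell import robot, grip, kin, viewer gives the robot as it stands. Calls block until the motion is done:
- robot.movep(position, orientation): joint-space move of the TCP to a pose.
- robot.servo_line(position, feed=150, rotation=None): straight line of the TCP; rotation=None keeps the orientation; feed is the mean speed in mm/s.
- robot.goto_joints(angles): joint-space move.
- grip(opening, newtons=None): opening from 0.0 (shut) to 1.0 (fully open); newtons is the grip in N (None keeps the last); returns when the fingers have stopped.
- robot.hold(seconds).
- kin.ik(position, orientation): joint angles nearest the present ones, or None.
- robot.observe(): the state.
- viewer.read_camera(name): name is "side" or "top"; returns the picture (384x512x3 uint8, red, green, blue); there is no depth.
- viewer.camera_info(name): a dict with "camera_matrix" (3x3 intrinsics, pixels), "R" (3x3) and "t" (3): a world point X has camera coordinates R X + t. Camera axes: x right, y down, z forward; pixel columns grow to the right and rows downward; lengths in mm; the calibration is good to about 2 mm. A picture is of the moment at which its call begins. camera_info takes no time and is no camera call.
A pose or a line that the arm cannot do raises robot.IKError and nothing moves.
- robot.job_done(): hands the job in; it is judged then, once.
Trained networks look in the newest picture that a camera, given by its name, has taken for a name from the list of things; names that differ only in an ending like _2 or _b are one class to them, and where a whole thing is asked for, a point or a joint stands for the part that bears it (a point fixed in the world has none). Each returns a list of dicts, best first, with "confidence" (0 to 1); they miss things now and then, are a little off and sometimes report something else, mostly with a low value. They report only what shows in the picture. A call takes as long as a camera call. They do not tell look-alikes from the thing itself.
- viewer.silhouettes(name, camera): "mask" (384x512 bool, what is visible of it).
- viewer.pinpoint(name, camera): "at" ([x, y, z] in mm, in the coordinates of the camera as it stood for that picture, good to about 4 mm: a listed point, or the origin of a listed thing).
The state is a dict: "t": time; "joints": joint angles; "joint_velocities": joint speeds; "joint_torque": joint torques, N m; "tcp_pos": TCP position; "tcp_rot": TCP orientation; "contact_force": force on the tool from outside, world axes, zero at the start; "wrist_torque": the same for the moment, N m; "grip_width": opening from 0.0 (shut) to 1.0 (fully open); "grip_force": force on a finger pad.
Only numpy, scipy, OpenCV 4.12 (cv2) and the standard library are available. Lean on these libraries where they do the work, as an engineer would, in place of code of your own. Each camera call takes 0.05 s, during which the arm holds its last target. There are 200 camera calls.

## Working session

There is one attempt and no reset: what is moved stays moved. The work goes in short steps, each a Python script; the robot and the scene stay as the last script left them, time stands still between calls to the robot, and variables do not carry over. Pictures are saved under pics/ and viewed, at most 10 in all, crops included, and the job is handed in when it is done.

```bash
mkdir -p pics; cat > h.py <<'E'
import numpy as np, cv2
from cell import robot, grip, kin, viewer
from scipy.spatial.transform import Rotation as Ro
def w(cam,p):
    i=viewer.camera_info(cam); return np.array(i["R"]).T@(np.array(p)-np.array(i["t"]))
def px(cam,X):
    i=viewer.camera_info(cam); c=np.array(i["R"])@np.array(X)+np.array(i["t"]); u=np.array(i["camera_matrix"])@c; return u[:2]/u[2]
def ray(cam,uv,z):
    i=viewer.camera_info(cam); R=np.array(i["R"]); d=R.T@np.linalg.inv(np.array(i["camera_matrix"]))@np.array([*uv,1.]); o=-R.T@np.array(i["t"])
    return o+d*(z-o[2])/d[2]
def shot(cam): return cv2.cvtColor(viewer.read_camera(cam),cv2.COLOR_RGB2BGR)
E
python3 - <<'E'
from h import *
np.set_printoptions(precision=0,suppress=True)
a=shot("top");b=shot("side")
cv2.imwrite("pics/t0.png",cv2.resize(a,(800,600)));cv2.imwrite("pics/s0.png",cv2.resize(b,(800,600)))
for n in ["scoop","pan","dish","ball_a"]:
  for c in ["top","side"]:
    for d in viewer.pinpoint(n,c)[:5]:
        X=w(c,d["at"]); print(n,c,round(d["confidence"],2),X,px(c,X))
print(robot.observe()["t"], robot.observe()["tcp_rot"])
E
```

```text
scoop top 0.95 [ 625. -224.    2.] [337. 119.]
scoop top 0.94 [ 315. -131.    0.] [301. 247.]
scoop top 0.63 [ 378. -404.    1.] [416. 220.]
scoop top 0.55 [ 618. -398.   -2.] [407. 122.]
scoop side 0.92 [ 623. -223.    1.] [327. 243.]
scoop side 0.89 [ 624. -402.    2.] [348. 315.]
scoop side 0.78 [ 315. -138.    0.] [193. 221.]
scoop side 0.74 [ 379. -407.    0.] [216. 323.]
pan top 0.56 [ 552. -225.    1.] [338. 148.]
pan side 0.92 [ 554. -231.   -3.] [297. 247.]
dish side 0.77 [546. 107.   0.] [278. 160.]
ball_a top 0.61 [ 550. -219.   13.] [337. 147.]
ball_a top 0.5 [ 510. -246.   13.] [348. 164.]
ball_a top 0.41 [ 511. -209.   14.] [333. 164.]
ball_a side 0.6 [ 507. -250.   12.] [277. 250.]
ball_a side 0.45 [ 510. -207.   13.] [276. 235.]
ball_a side 0.39 [ 548. -224.   14.] [294. 240.]
0.5 [-3. -0.  0.]
```

View pics/t0.png

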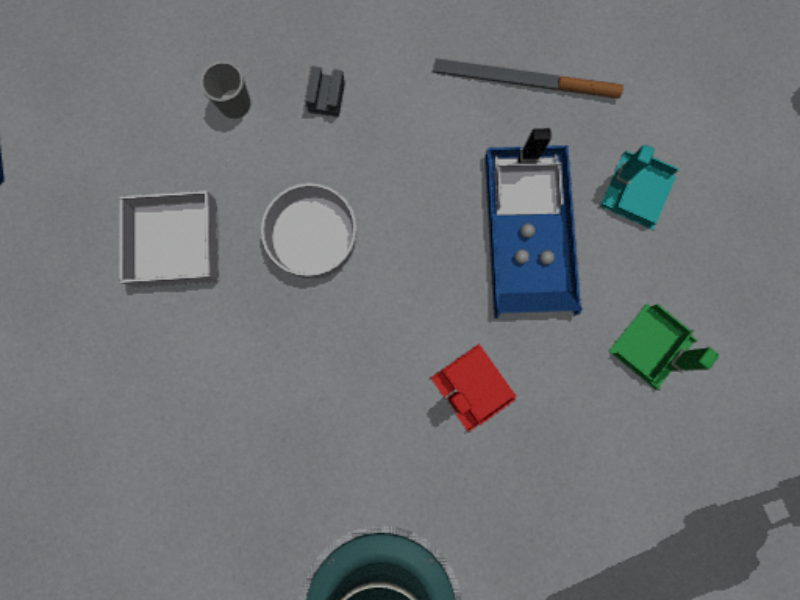

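View pics/s0.png

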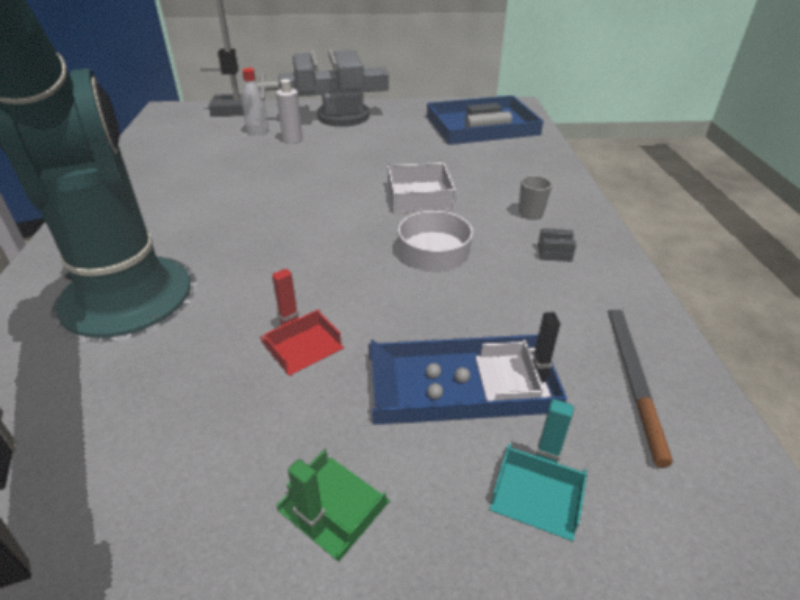

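Top view (800×600 pixels): four scoops show. The aluminium one with the black handle is in the pan at (528,188); turquoise (640,188), green (652,345) and red (474,388) are look-alikes. Only the first fits. Three balls lie at (527,231), (522,257) and (547,258). The candidates for the dish are the round one (309,230), the square tin (166,238) and the cup (223,85). The round one, about 140 mm across, is the target. Next I'll fit the poses and confirm in a crop.

```bash
cat > fit.py <<'E'
from h import *
from scipy.optimize import minimize
np.set_printoptions(precision=2,suppress=True)
a=shot("top"); b=shot("side")
hsv=cv2.cvtColor(a,cv2.COLOR_BGR2HSV)
def T(p,P): 
    c,s=np.cos(p[2]),np.sin(p[2]); P=np.array(P,float); return np.c_[p[0]+c*P[:,0]-s*P[:,1],p[1]+s*P[:,0]+c*P[:,1],P[:,2]]
panP=[(x,y,z) for y in(-62,62) for x,z in((-130,0),(130,0),(130,32),(-124,41),(-92,32))]
def pts(cam,P): return np.array([px(cam,q) for q in P])
m={}
for cam,im in(("top",a),("side",b)):
    h=cv2.cvtColor(im,cv2.COLOR_BGR2HSV); k=((h[...,0]>100)&(h[...,0]<125)&(h[...,1]>120)).astype(np.uint8)
    n,l,st,ce=cv2.connectedComponentsWithStats(k); u=px(cam,[552,-226,10])
    j=min((i for i in range(1,n) if st[i,4]>400),key=lambda i:np.hypot(*(ce[i]-u)))
    c=np.argwhere(l==j)[:,::-1].astype(np.float32); hull=cv2.convexHull(c).astype(np.int32)
    M=np.zeros((384*4,512*4),np.uint8); cv2.fillConvexPoly(M,hull*4+2,1); m[cam]=cv2.dilate(M,np.ones((4,4),np.uint8))
def cost(p):
    s=0
    for cam in m:
        H=cv2.convexHull(pts(cam,T(p,panP)).astype(np.float32)); N=np.zeros_like(m[cam]); cv2.fillConvexPoly(N,np.int32(np.round(H*4+2)),1)
        s+=(N!=m[cam]).sum()/m[cam].sum()
    return s
r=min((minimize(cost,[552,-226,y],method="Nelder-Mead",options=dict(initial_simplex=[[552,-226,y],[560,-226,y],[552,-218,y],[552,-226,y+.08]])) for y in(-.05,0,.05)),key=lambda r:r.fun)
print("pan",r.x,r.fun)
# dish rim: bright component's ellipse
for cam,g in(("top",[550,107,25]),("side",[546,107,25])):
    d=viewer.silhouettes("dish",cam)
    for q in d[:3]:
        k=q["mask"].astype(np.uint8); c=np.argwhere(k)[:,::-1]
        print("dish",cam,round(q["confidence"],2),c.mean(0),c.min(0),c.max(0), ray(cam,c.mean(0),25))
gray=cv2.cvtColor(a,cv2.COLOR_BGR2GRAY)
for x in (546,552):
    print("dish model px", px("top",[x,107,50]), px("top",[x,37,50]),px("top",[x,177,50]),px("top",[x+70,107,50]),px("top",[x-70,107,50]))
# handle: black pixels (top), near scoop
for cam,im in(("top",a),("side",b)):
    q=px(cam,[660,-224,60]); k=(im.max(2)<40).astype(np.uint8); n,l,st,ce=cv2.connectedComponentsWithStats(k)
    j=min((i for i in range(1,n) if st[i,4]>30),key=lambda i:np.hypot(*(ce[i]-q)))
    print("handle",cam,st[j],ce[j],q)
o=a.copy(); o=cv2.resize(o,None,fx=4,fy=4,interpolation=cv2.INTER_CUBIC)
for P,n in((T(r.x,panP),0),):
    for u in pts("top",P): cv2.circle(o,tuple(np.int32(u*4+2)),3,(0,255,255),-1)
sc=T([*T(r.x,[(70,0,3)])[0][:2],r.x[2]],[(36+i,j,121) for i in(-9,9) for j in(-13,13)]+[(-45,48,5),(-45,-48,5)])
for u in pts("top",sc): cv2.circle(o,tuple(np.int32(u*4+2)),3,(0,0,255),-1)
D=np.array([(546+70*np.cos(t),107+70*np.sin(t),50) for t in np.linspace(0,6.28,40)])
for u in pts("top",D): cv2.circle(o,tuple(np.int32(u*4+2)),2,(0,0,255),-1)
cv2.imwrite("pics/crop.png",cv2.resize(o[290:870,600:1570],(800,478)))
np.save("pan.npy",r.x)
E
python3 fit.py
```

```text
Traceback (most recent call last):
  File "fit.py", line 23, in <module>
    r=min((minimize(cost,[552,-226,y],method="Nelder-Mead",options=dict(initial_simplex=[[552,-226,y],[560,-226,y],[552,-218,y],[552,-226,y+.08]])) for y in(-.05,0,.05)),key=lambda r:r.fun)
  File "fit.py", line 23, in <genexpr>
    r=min((minimize(cost,[552,-226,y],method="Nelder-Mead",options=dict(initial_simplex=[[552,-226,y],[560,-226,y],[552,-218,y],[552,-226,y+.08]])) for y in(-.05,0,.05)),key=lambda r:r.fun)
           ~~~~~~~~^^^^^^^^^^^^^^^^^^^^^^^^^^^^^^^^^^^^^^^^^^^^^^^^^^^^^^^^^^^^^^^^^^^^^^^^^^^^^^^^^^^^^^^^^^^^^^^^^^^^^^^^^^^^^^^^^^^^^^^^^^^^^^^^
  File "fit.py", line 20, in cost
    H=cv2.convexHull(pts(cam,T(p,panP)).astype(np.float32)); N=np.zeros_like(m[cam]); cv2.fillConvexPoly(N,np.int32(np.round(H*4+2)),1)
                     ~~~^^^^^^^^^^^^^^^
  File "fit.py", line 9, in pts
    def pts(cam,P): return np.array([px(cam,q) for q in P])
                                     ~~^^^^^^^
  File "h.py", line 7, in px
    i=viewer.camera_info(cam); c=np.array(i["R"])@np.array(X)+np.array(i["t"]); u=np.array(i["camera_matrix"])@c; return u[:2]/u[2]
ValueError: time passes only in moves, steps and waits
```

Too many camera_info calls; cache it.

```bash
sed -i 's/viewer.camera_info(cam)/info(cam)/' h.py; cat >> h.py <<'E'
import functools
info=functools.cache(lambda c: viewer.camera_info(c))
E
python3 fit.py
```

```text
pan [ 551.08 -224.13    0.03] 1.1583406209375973
dish top 0.85 [197.2 147.3] [167 118] [227 178] [547.78 112.19  25.  ]
dish side 0.64 [277.87 153.98] [255 136] [301 173] [544.05 103.87  25.  ]
dish model px [197.79 145.31] [228.3  145.31] [167.29 145.3 ] [198.47 115.97] [197.1  175.33]
dish model px [197.85 142.77] [228.33 142.77] [167.38 142.76] [198.53 113.49] [197.16 172.73]
handle top [314  96  20   8  59] [323.59  97.51] [341.38  96.26]
handle side [ 12 140  16  11  55] [ 19.4  144.25] [347.56 223.77]
```

View pics/crop.png

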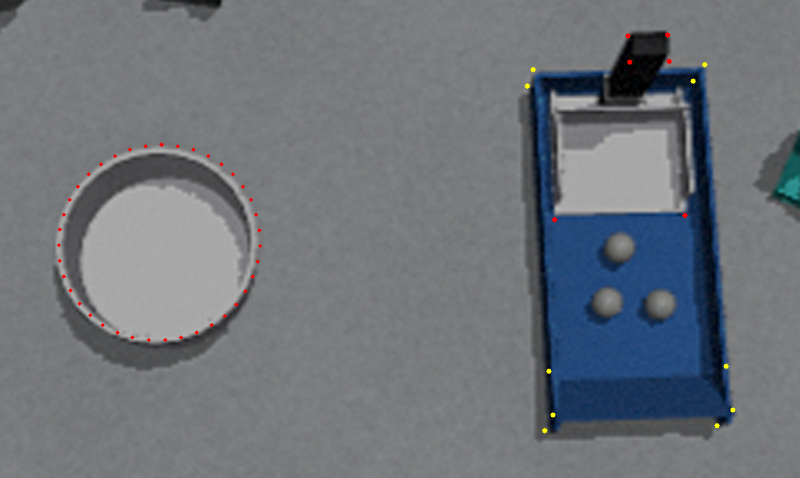

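The crop confirms it: the grey scoop with the black handle (640,45) is in the pan with the three balls in front of its lip, and the round dish's rim (centre 158,243) matches the 140 mm model circle. The pan model sits within about 3 mm. Now I'll check IK for the whole plan.

```bash
cat >> h.py <<'E'
PAN=np.array([551.5,-224.0]); YAW=0.025; DISH=np.array([545.,107.5]); G=np.array([36.,0,76.]); FLIP=1
def sRot(pitch,yaw): # pitch>0: lip up (deg)
    return Ro.from_euler("z",yaw)*Ro.from_euler("y",np.radians(pitch))
def tool(lip,pitch,yaw=None,ref=(-45,0,0)):
    """TCP pose that puts scoop point ref at world lip, with pitch/yaw of the scoop"""
    S=sRot(pitch,YAW if yaw is None else yaw); p=np.array(lip,float)+S.apply(G-np.array(ref,float))
    y=np.array([1.,0,0])*FLIP; z=np.array([0,0,-1.]); M=np.c_[np.cross(y,z),y,z]
    return p,(S*Ro.from_matrix(M)).as_rotvec()
def pan(x,y,z): c,s=np.cos(YAW),np.sin(YAW); return np.array([PAN[0]+c*x-s*y,PAN[1]+s*x+c*y,z])
def line(pose,feed): robot.servo_line(pose[0],feed=feed,rotation=pose[1])
E
python3 - <<'E'
import h; from h import *
np.set_printoptions(precision=2,suppress=True)
print(sRot(20,0).apply([-1,0,0]))
for F in(1,-1):
  h.FLIP=F
  c=[("grasp",tool(pan(28,0,3),0)),("above",tool(pan(28,0,110),0)),("slope",tool(pan(-92,0,3),0)),("top",tool(pan(-120,0,36),20)),("lift",tool(pan(-100,0,130),15))]
  for yw in(0,.4,-.4,.8,-.8): 
    for p in(15,0,-30,-50): c.append((f"dish{yw} {p}",tool([*(DISH+35*np.array([np.cos(yw),np.sin(yw)])),62],p,yw)))
  for n,(p,r) in c: 
    q=kin.ik(p,r); print(F,n,p.round(),None if q is None else np.array(q))
E
```

```text
[-0.94  0.    0.34]
1 grasp [ 660. -221.   79.] [ 0.56  0.74 -0.43  1.55  0.36  0.94  0.04]
1 above [ 660. -221.  186.] [ 0.58  0.63 -0.46  1.48  0.3   1.11  0.09]
1 slope [ 541. -224.   79.] [ 0.69  0.59 -0.47  1.84  0.36  0.8   0.07]
1 top [ 534. -224.   80.] [ 0.52  0.73 -0.36  1.6   0.34  1.22  0.06]
1 lift [ 549. -224.  182.] [ 0.56  0.59 -0.4   1.56  0.28  1.3   0.11]
1 dish0 15 [678. 108. 114.] [ 0.19  0.89 -0.66  1.3   0.42  1.36 -0.48]
1 dish0 0 [661. 108. 138.] [ 0.24  0.69 -0.67  1.58  0.47  1.04 -0.56]
1 dish0 -30 [612. 108. 168.] [ 0.4   0.42 -0.84  2.09  1.16  0.51 -1.29]
1 dish0 -50 [574. 108. 173.] [ 0.68  0.71 -1.31  2.38  2.11  0.99 -2.08]
1 dish0.4 15 [667. 159. 114.] [ 0.1   0.9  -0.71  1.3   0.53  1.4  -0.24]
1 dish0.4 0 [652. 153. 138.] [ 0.21  0.71 -0.73  1.58  0.52  1.06 -0.27]
1 dish0.4 -30 [607. 134. 168.] [ 0.05  0.3  -0.32  2.11  0.04  0.22  0.14]
1 dish0.4 -50 [572. 119. 173.] [ 0.94  0.7  -1.3   2.38  2.4   0.52 -1.87]
1 dish-0.4 15 [667.  56. 114.] [ 0.28  0.83 -0.6   1.38  0.3   1.27 -0.72]
1 dish-0.4 0 [652.  62. 138.] [ 0.26  0.64 -0.58  1.62  0.4   
[... 1928 characters left out ...]
1.33  0.93  1.37]
-1 dish-0.4 -50 [572.  96. 173.] [-0.4   0.33 -0.23  2.31  1.66  0.78  0.69]
-1 dish0.8 15 [638. 203. 114.] [-1.01  1.01  1.11  1.46 -0.71  1.39 -2.19]
-1 dish0.8 0 [626. 191. 138.] [-0.05  0.6  -0.42  1.63  0.28  0.97 -2.91]
-1 dish0.8 -30 [592. 156. 168.] [ 0.16  0.34 -0.36  2.07 -0.53  0.37 -2.03]
-1 dish0.8 -50 [565. 128. 173.] [-0.97  0.79  1.35  2.37  4.4   1.39 -0.85]
-1 dish-0.8 15 [638.  12. 114.] [ 0.73  1.14 -1.34  1.5   0.86  1.42  1.71]
-1 dish-0.8 0 [626.  24. 138.] [ 0.71  0.99 -1.33  1.67  1.    1.31  1.53]
-1 dish-0.8 -30 [592.  59. 168.] [ 0.29  0.53 -0.89  1.98  1.15  1.04  1.09]
-1 dish-0.8 -50 [565.  87. 173.] [-0.12  0.53 -0.67  2.11  1.38  1.24  0.66]
```

```bash
python3 - <<'E'
from h import *
np.set_printoptions(precision=1,suppress=True)
sc=lambda z: tool([*pan(71,0,0)[:2],z],0,ref=(0,0,0))
p,r=sc(160); robot.movep(p,r)
line(sc(4),150)
o=robot.observe(); print(o["t"],o["tcp_pos"],o["contact_force"])
cv2.imwrite("pics/g0.png",cv2.resize(shot("side")[150:330,230:470],(800,600)))
grip(0.0,60)
o=robot.observe(); print(o["t"],o["tcp_pos"],o["contact_force"],o["wrist_torque"],o["grip_width"]*92,o["grip_force"])
for n in["scoop"]:
  for c in["top","side"]:
    shot(c)
    for d in viewer.pinpoint(n,c)[:4]: print(c,round(d["confidence"],2),w(c,d["at"]))
cv2.imwrite("pics/g1.png",cv2.resize(shot("side")[150:330,230:470],(800,600)))
E
```

```text
4.175 [ 659.3 -221.5   81.2] [-0.1  0.3  0.4]
5.3333 [ 658.7 -221.3   80. ] [ 1.4 -0.2 -1.4] [-0.  -0.3 -0. ] 17.545819064259696 59.999794363975525
top 0.97 [ 625.6 -226.2    5. ]
top 0.96 [ 313.5 -130.6   -0. ]
top 0.85 [ 616.2 -400.9   -1.7]
top 0.61 [ 379.7 -401.6   -0. ]
side 0.93 [ 315.8 -135.5    1.7]
side 0.82 [ 375.3 -406.2    4.6]
side 0.74 [ 621.7 -221.4   -0.6]
side 0.67 [ 622.3 -398.7    3.3]
```

View pics/g1.png

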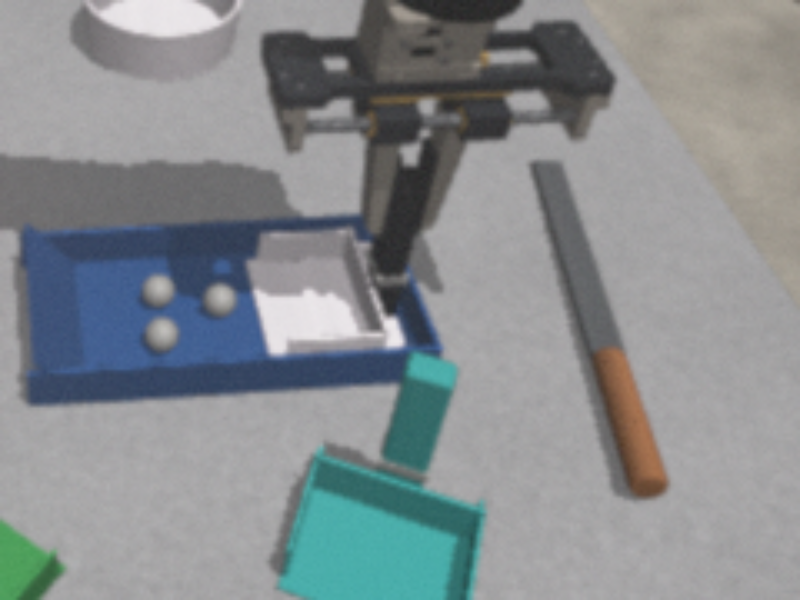

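The picture shows the black handle (405,210) held between the fingers, with the balls at (158,290), (219,300) and (160,335) still ahead of the lip. I'll push to the slope slowly and watch the force.

```bash
sed -i 's/G=np.array(\[36.,0,76.\])/G=np.array([36.,0,77.])/' h.py; python3 - <<'E'
from h import *
np.set_printoptions(precision=1,suppress=True)
def st(x,z=2.7,p=-0.7,f=40):
    line(tool(pan(x,0,z),p),f); o=robot.observe(); print(x,round(o["t"],1),o["tcp_pos"]-tool(pan(x,0,z),p)[0],o["contact_force"],flush=True); return abs(o["contact_force"][0])
st(20);st(-70,f=50)
for x in(-80,-85,-89,-92,-94):
    if st(x,f=25)>18: break
cv2.imwrite("pics/p1.png",cv2.resize(shot("side")[170:290,200:360],(800,600)))
E
```

```text
20 5.9 [-0.8 -0.1  0.1] [0.2 0.6 2. ]
-70 7.9 [ 0.4 -0.1  0.3] [ 4.1 -0.3  6.4]
-80 8.4 [0.1 0.  0.2] [2.7 0.5 6.1]
-85 8.8 [0.8 0.1 0.4] [5.3 0.4 4.9]
-89 9.1 [1.2 0.1 0.5] [ 6.6 -0.6  5.1]
-92 9.3 [0.9 0.1 0.3] [ 4.4 -0.1  5. ]
-94 9.6 [0.9 0.1 0.4] [5.6 0.4 5.7]
```

View pics/p1.png

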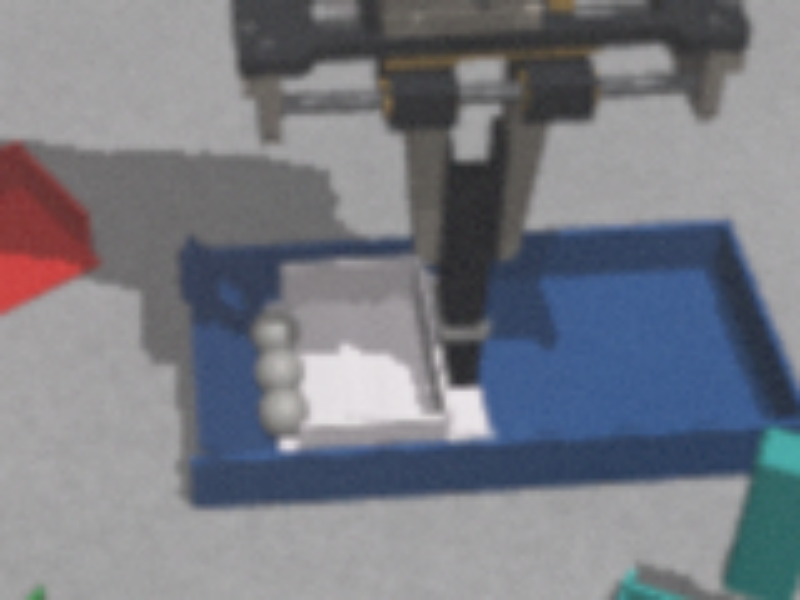

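The three balls lie in a row on the lip (275,330), (280,370) and (282,412), against the slope. I'll push until firm contact, then climb along the slope while tipping the lip up.

```bash
python3 - <<'E'
from h import *
np.set_printoptions(precision=1,suppress=True)
def st(x,z,p,f):
    t=tool(pan(x,0,z),p); line(t,f); o=robot.observe(); print(round(x,1),round(o["t"],1),o["tcp_pos"]-t[0],o["contact_force"],flush=True); return abs(o["contact_force"][0])
x=-94
while x>-102:
    x-=2
    if st(x,2.7,-0.7,20)>12: break
for s in np.arange(5,46,5):   # along the slope, 1 mm off it
    z=3+s*np.sin(np.radians(50)); th=np.degrees(np.arcsin(min(1,max(0,z-5)/90)))
    st(x+1-s*np.cos(np.radians(50)),z,th,40)
    if z>36: break
cv2.imwrite("pics/c1.png",cv2.resize(shot("side")[150:300,180:380],(800,600)))
E
```

```text
-96 9.9 [1.3 0.2 0.5] [ 5.7 -0.2  5.4]
-98 10.1 [2.7 0.4 0.8] [8.3 0.4 3.9]
-100 10.4 [4.3 0.5 1.1] [10.5  0.3  2.2]
-102 10.6 [5.7 0.6 1.5] [13.4  0.3  0.1]
-104.2 10.9 [4.7 0.6 1.5] [9.9 1.1 6.6]
-107.4 11.1 [4.6 0.4 1.6] [8.9 0.6 7.8]
-110.6 11.4 [4.7 0.4 1.5] [11.9  0.9  7.5]
-113.9 11.6 [4.8 0.2 1.5] [11.6  0.2  7.6]
-117.1 11.9 [4.8 0.1 1.5] [11.7  0.2  8.8]
-120.3 12.1 [4.9 0.  1.4] [11.8 -0.5  8.1]
-123.5 12.4 [ 5.  -0.1  1.4] [13.  -0.2  7.5]
-126.7 12.6 [ 5.1 -0.1  1.3] [13.  -0.8  8. ]
-129.9 12.9 [ 5.1 -0.2  1.4] [15.1 -0.9  9.1]
```

View pics/c1.png

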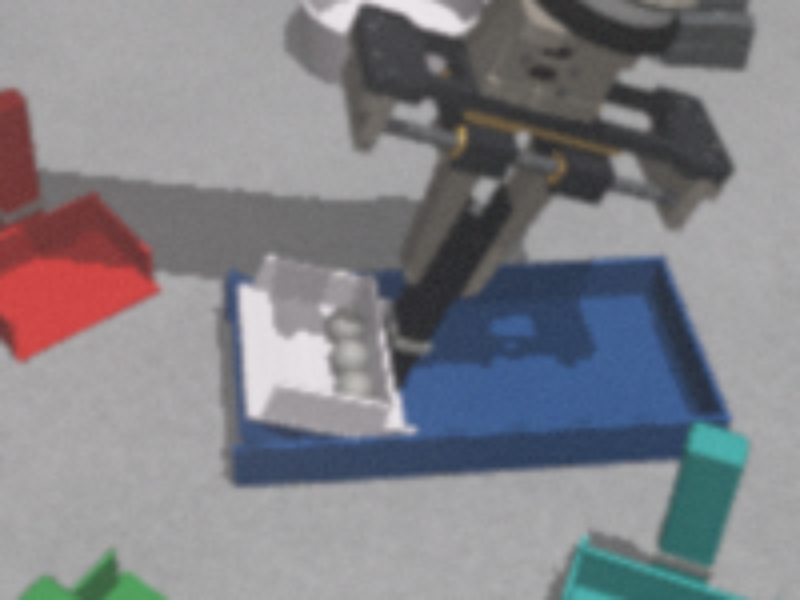

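All three balls, (347,325), (350,352) and (353,382), lie against the cross wall with the lip up. Now lift and carry.

```bash
python3 - <<'E'
from h import *
np.set_printoptions(precision=1,suppress=True)
YD=-0.6; u=np.array([np.cos(YD),np.sin(YD)])
P=lambda r,z,p: tool([*(DISH+r*u),z],p,YD)
line(tool(pan(-118,0,60),19),60)
line(tool(pan(-100,0,130),15),80)
# carry: turn in place half way
mid=tool([560,-60,125],14,-0.3); line(mid,90); line(P(35,110,12),90); line(P(35,85,10),60)
o=robot.observe(); print(o["t"],o["contact_force"],o["tcp_pos"]-P(35,85,10)[0],o["joints"])
for r,z,p in[(35,75,5),(35,64,-2),(35,62,-10),(35,62,-18),(35,62,-26),(35,62,-34),(35,62,-40)]:
    t=P(r,z,p); q=kin.ik(*t); print(p,None if q is None else np.array(q).round(2))
cv2.imwrite("pics/d1.png",cv2.resize(shot("side")[60:285,180:480],(800,600)))
E
```

```text
18.7667 [ 0.8  0.6 -3.9] [ 0.1 -0.1  0.1] [ 0.2  0.7 -0.4  1.5  0.1  1.1 -0.8]
5 [ 0.2  0.6 -0.3  1.6  0.2  1.1 -0.8]
-2 [ 0.1  0.5 -0.3  1.7  0.2  0.9 -0.9]
-10 [ 0.   0.5 -0.3  1.8  0.3  0.8 -1.1]
-18 [-0.1  0.4 -0.2  1.9  0.5  0.7 -1.2]
-26 [-0.3  0.3 -0.1  2.   0.7  0.6 -1.5]
-34 [-0.5  0.3  0.   2.1  1.   0.6 -1.8]
-40 [-0.5  0.3  0.   2.2  1.2  0.7 -2.1]
```

View pics/d1.png

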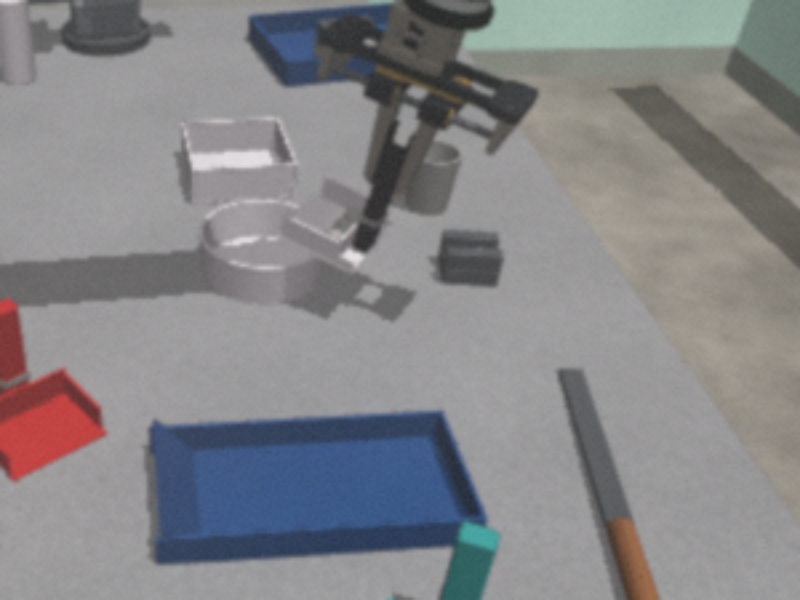

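The pan is empty and the balls are in the scoop (337,230), over the dish's rim with the lip inside it (fz −3.9 N fits scoop plus three balls). Now tip.

```bash
python3 - <<'E'
from h import *
np.set_printoptions(precision=1,suppress=True)
YD=-0.6; u=np.array([np.cos(YD),np.sin(YD)])
P=lambda r,z,p: tool([*(DISH+r*u),z],p,YD)
for z,p,f in[(75,5,60),(64,-2,60),(61,-10,50),(61,-18,50),(61,-26,50),(61,-34,50),(61,-40,50)]:
    try: line(P(35,z,p),f)
    except robot.IKError as e: print("ik",p,e); break
robot.hold(0.7)
o=robot.observe(); print(o["t"],o["contact_force"])
cv2.imwrite("pics/e0.png",shot("side"))
line(P(45,100,-30),70)
o=robot.observe(); print(o["t"],o["contact_force"],o["joints"])
b=shot("side");a=shot("top")
cv2.imwrite("pics/e1.png",np.hstack([cv2.resize(b[90:210,220:380],(400,300)),cv2.resize(a[90:210,120:280],(400,300))]))
for c in("side","top"):
    for d in viewer.pinpoint("ball_a",c): print(c,round(d["confidence"],2),w(c,d["at"]))
E
```

```text
22.25 [-1.7 -0.5 -1.8]
23.1 [-0.1  0.3 -0.4] [-0.3  0.3 -0.1  2.   0.8  0.7 -1.6]
side 0.61 [527.2 119.   14.2]
side 0.51 [514.3  97.8  14.6]
side 0.51 [542.2 142.7  13.1]
top 0.53 [515.6 106.2  17.6]
top 0.51 [543.6 139.7  17.7]
top 0.4 [526.5 120.4  13.6]
top 0.27 [614.1  58.2 122.7]
```

View pics/e1.png

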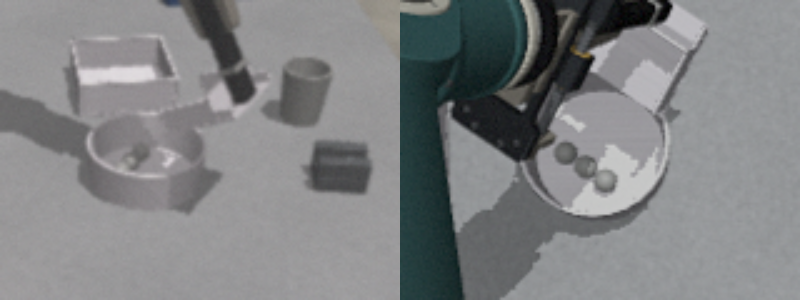

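All three balls lie in the round dish, in the right half at (565,153), (586,166) and (605,181), about 10–40 mm from its axis. Return the scoop.

```bash
python3 - <<'E'
from h import *
np.set_printoptions(precision=1,suppress=True)
YD=-0.6; u=np.array([np.cos(YD),np.sin(YD)])
line(tool([*(DISH+70*u),125],0,YD),100)
S=lambda x,z: tool(pan(x,0,z),0,ref=(0,0,0))
line(tool([600,-60,125],0,-0.25,ref=(0,0,0)),140)
line(S(45,100),140); line(S(45,45),80)
o=robot.observe(); print(o["t"],o["contact_force"])
cv2.imwrite("pics/f1.png",np.hstack([cv2.resize(shot("top")[80:200,270:430],(400,300)),cv2.resize(shot("side")[170:290,220:380],(400,300))]))
for c in("top","side"):
    shot(c)
    for d in viewer.pinpoint("scoop",c)[:4]: print(c,round(d["confidence"],2),w(c,d["at"]), S(45,45)[0])
E
```

```text
27.325 [-0.7  0.1 -0.9]
top 0.96 [ 315.1 -132.     1.8] [ 632.5 -222.   122. ]
top 0.95 [ 376.3 -406.4    1.2] [ 632.5 -222.   122. ]
top 0.92 [ 619.4 -398.2   -4. ] [ 632.5 -222.   122. ]
top 0.57 [ 597.1 -227.2   47.7] [ 632.5 -222.   122. ]
side 0.8 [ 315.7 -138.8   -0.3] [ 632.5 -222.   122. ]
side 0.76 [ 622.  -397.2    1.8] [ 632.5 -222.   122. ]
side 0.73 [ 377.1 -403.4    2. ] [ 632.5 -222.   122. ]
side 0.6 [ 595.7 -223.7   45.8] [ 632.5 -222.   122. ]
```

View pics/f1.png

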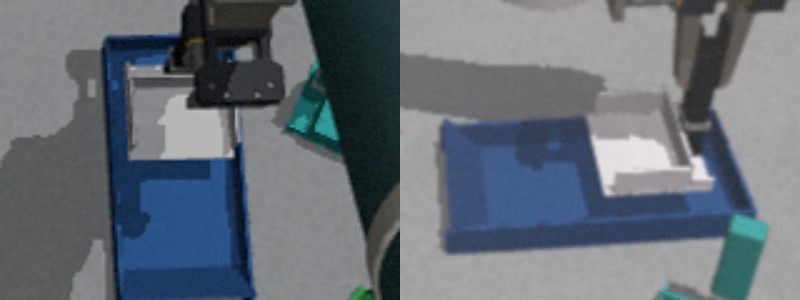

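The scoop hangs level above the empty pan, at (183,115) in the left half between the walls (x 112–240). Its measured origin is (596,−225,47) against the intended (596,−223,45), so it is aligned. Lower, release, back off and check.

```bash
python3 - <<'E'
from h import *
np.set_printoptions(precision=1,suppress=True)
S=lambda x,z: tool(pan(x,0,z),0,ref=(0,0,0))
line(S(45,8),80)
print(robot.observe()["contact_force"])
for z in(5,3.5,2.5):
    line(S(45,z),20); o=robot.observe(); print(z,o["contact_force"])
    if o["contact_force"][2]>4: break
grip(0.6); line(S(45,140),120)
robot.hold(0.5)
for c in("top","side"):
    im=shot(c)
    for d in viewer.pinpoint("scoop",c)[:4]: print(c,round(d["confidence"],2),w(c,d["at"]))
    for d in viewer.pinpoint("ball_a",c)[:4]: print(" ball",c,round(d["confidence"],2),w(c,d["at"]))
o=robot.observe(); print(o["t"],o["contact_force"],pan(0,0,0))
cv2.imwrite("pics/z1.png",cv2.resize(im[130:310,220:460],(800,600)))
E
```

```text
[ 0.6 -0.4 -1.6]
5 [ 0.  -0.6 -1.8]
3.5 [ 0.   1.5 -2.3]
2.5 [ 0.  -0.7  0.9]
top 0.93 [ 602.7 -226.4    6.5]
top 0.9 [ 314.1 -133.1    2.5]
top 0.72 [ 378.  -400.8    1.3]
top 0.6 [ 617.9 -396.6    0.1]
 ball top 0.47 [515.3 104.9  15.8]
 ball top 0.45 [527.9 122.1  13.1]
 ball top 0.4 [542.8 141.7  18.7]
side 0.96 [ 313.9 -138.5    0.8]
side 0.9 [ 622.6 -400.     0.9]
side 0.86 [ 374.9 -406.2    5.3]
side 0.68 [ 597.8 -224.1    1.2]
 ball side 0.62 [530.  117.6  16.1]
 ball side 0.59 [514.6 102.6  13.8]
 ball side 0.5 [539.  142.4  17.1]
 ball side 0.43 [ 554.1 -232.4   -3.8]
31.8333 [-1.  -0.8 -0.5] [ 551.5 -224.     0. ]
```

View pics/z1.png

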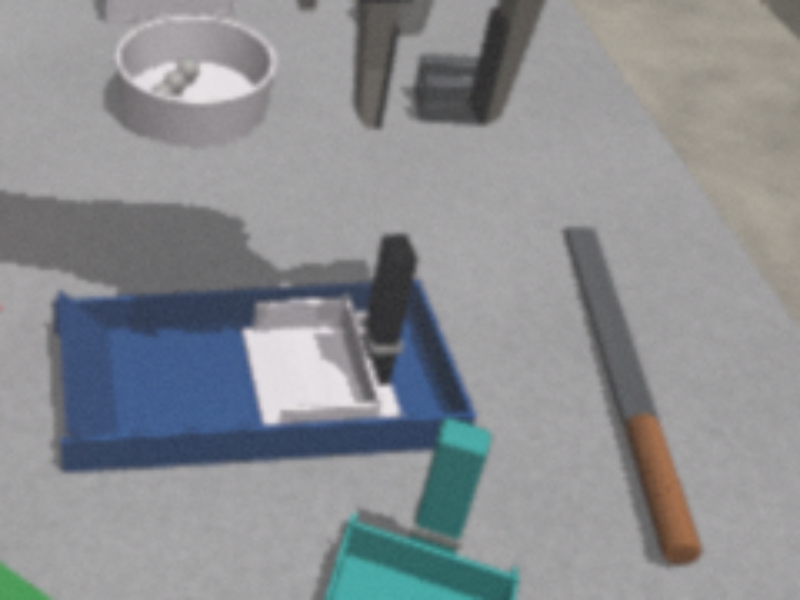

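The scoop stands flat in the pan (320,365), released with the gripper well above it. The balls are in the round dish (178,75). Handing in.

```bash
python3 -c "
from cell import robot
print(robot.job_done())"
```

```text
the job is handed in; nothing more can be done
None
```

The job is handed in at about 32 s: all three balls are in the round dish, and the scoop is back flat in the pan and released. The hand-in gave no verdict; the final camera check showed this.

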